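# Slide a gauge block under the comparator stylus with the block pusher

## Robot

A 6-joint arm with a two-finger parallel gripper is mounted at the origin on the work surface. World frame = base frame: x ahead of the robot, y to its left, z up, the work surface at z = 0. Lengths are in m, angles in degrees, forces in N, time in s.
With the tool pointing down it reaches from about 0.375 to 0.9 m from the base axis. Payload 3.1 kg.
Tool frame: the origin (TCP) lies midway between the tips of the shut fingers; the grasp point (between the pads) lies 19 mm behind it; z points along the fingers, y is the line along which they close (so a half turn about z gives the same grasp; the last joint's range is limited). The gripper opens to 87 mm and grips with 3 to 60 N. Pads are 19 mm wide; open, the fingers measure 117 mm over their backs; the gripper's body (75 mm by 190 mm) begins 51 mm behind the grasp point.
Start: joints at [-82.363, 30.224, 82.088, -0, 67.689, -10.227], TCP at [0.192, -0.595, 0.223] pointing down, gripper open.
Joint ranges: [-176.69, 176.69], [-43.24, 126.21], [12.49, 139.97], [-82, 262], [0, 151.66], [-163.58, 163.58]. Speed limits (degrees/s): [159.86, 159.86, 180, 180, 180, 180].

## Interface

Orientations are given as a 3x3 rotation matrix whose columns are the frame's x, y, z axes.
In Python, from rig import read_state, capture, camera_info, hand_in gives the robot as it stands.
- The arm moves only by the tool drive_tool, never from a script. Its argument "motion" is a list of rows, each a list of 2 entries, a list of its own where there are three numbers: the shift along the tool's x, y, z in mm, then the turn, a rotation vector about the tool's x, y, z in rad. A call has 1 to 5 rows; each row shifts and turns the commanded pose from where the row before left it, along the tool's axes as they then stand; what a row does not reach is not made up. A row lasts 1/10 s, in which the tool goes at most 50 mm and 8.59 degrees, less where a joint would pass 70% of its speed; a pose out of reach is approached as far as the arm can. A call is refused whole if a number of a shift passes 50 or a number of a turn 0.15, either way. A call with a gripper value outside its range is refused whole. "gripper" is the opening, from 0 (shut) to 1 (fully open), set as the call begins (left out, the last holds). The fingers move at their own pace and stop on an object; the grip force is fixed at half the most. Time passes only in rows, so rows that do not move let the fingers close. It gives the time, the measured TCP pose, the force, the opening and the grip force at its end, in the units of the state.
- read_state(): the state, without advancing time (a new reading comes with each control period).
- capture(name): name is "scene" or "top" or "wrist"; returns the picture (384x512x3 uint8, red, green, blue); there is no depth.
- camera_info(name): a dict with "fovy" (degrees; the focal length in pixels is half the picture's height over the tangent of half this angle, whatever the lens; pixels are square), "cx", "cy" (the principal point, pixels), "k1" (the pictures are not rectified: a ray, as slopes to the right and down, at radius r is drawn at 1 + k1 r^2 times it, then the intrinsics apply), "xyz" and "orientation" of the camera in the world; the wrist camera has in their place "T_tool_cam" (4x4, takes a point from camera to tool coordinates, whose origin is the TCP and whose axes are the flange's). Camera axes: x right, y down, z forward; pixel columns grow to the right and rows downward; lengths in m; the calibration is good to about 2 mm. A picture is of the moment at which its call begins: read the wrist's pose just before it. camera_info takes no time and is no camera call.
- hand_in(): hands the job in; it is judged then, once.
The state is a dict: "time_s": time; "joint_positions": joint angles; "qvel": joint speeds; "tau": joint torques, N m; "position": TCP position; "tcp_rot": TCP orientation; "force": force on the tool from outside, world axes, zero at the start; "moment": the same for the moment, N m; "opening": opening from 0.0 (shut) to 1.0 (fully open); "grasp_force": force on a finger pad.
Only numpy, scipy, OpenCV 4.12 (cv2) and the standard library are available. Lean on these libraries where they do the work, as an engineer would, in place of code of your own. Each camera call takes 0.05 s, during which the arm holds its last target. There are 200 camera calls.

## Task

Load the comparator: slide the gauge block that stands on its anvil, still standing, square against the back stop with its middle under the raised stylus, touching it with nothing but the fork of the block pusher (no fingers, no handle). In its case the pusher can only be gripped by the fork, so lift it out by that, lay it flat on the bench and let go, then take it by the handle, fork forward, to push the block home. Finish with the pusher lying flat on the bench, released, and leave the ring gauge, the long block and the oil bottle where they are.

Things in the scene. Friction and masses are not known exactly. Their poses are not given: they have to be found in the camera images.
- fork_mid (a point): Middle of the pusher's off-white fork, 6 mm above its underside: 54 mm across the straight outer flanks, 19 mm long, 12 mm high. x: along the tool, handle to fork; z up. Its flat pushing face looks to +x, 1 mm ahead of this point, 39 mm wide; beside it two cheeks reach 9 mm farther forward, the mouth flaring to about 44 mm at their tips.
- handle_mid (a point): Holding point of the pusher's wooden handle, half-way up (9 mm above the underside), 104 mm behind fork_mid. Handle flat-sided, 16 mm wide, 18 mm high; it reaches 75 mm back and 25 mm forward of this point, then an aluminium stem 8 mm thick and 70 mm long leads to the fork. Axes as fork_mid.
- pusher: The whole tool, 189 mm long, 72 g, balancing near the handle's front end; handle and fork undersides are level, so it lies flat on the bench. Origin on the underside, 20 mm behind handle_mid; axes as fork_mid. The bench between case and comparator, nearer the robot than the bystanders, is clear to lay it on.
- pusher_handle: Handle and stem of the pusher, rigid with it, same origin and axes. They must not touch the gauge block.
- case: Fixed open wooden case, 250 x 156 mm, rim 36 mm high, blocks in it up to 40 mm; origin mid-underside. Lid open and flat on its -y side, to 243 mm out. The pusher lies along x, fork to -x, underside 14 mm above the bench: handle flush in a snug groove, fork hanging free over a finger well 48 mm (x) by 120 mm, its floor 6 mm above the bench.
- block_mid (a point): Centre of the gauge block: plain bright steel, 9 mm (its x) by 35 mm (its y) by 20 mm high, about 50 g, standing on the anvil, its broad side within 0.35 rad of facing the comparator's open front. It slides easily on the anvil (friction about 0.25).
- block: The same gauge block; origin mid-underside.
- seat (a point): Point on the anvil's top, straight below the stylus, 65 mm above the bench. x: level, from the comparator's open front in towards its column; z up. When the block touches the stop and is centred, its middle is above this point.
- anvil: Fixed flat steel table of the comparator, top 65 mm above the bench, from 75 mm in front of seat (-x) to 25 mm behind it, 90 mm wide. Origin on the bench below seat, axes as seat.
- stop: Fixed back stop on the anvil: a bar 8 mm high, 32 mm wide (it passes between the cheeks of the fork), its front face 4.5 mm behind seat (+x). Origin on the bench below seat, axes as seat.
- comparator: Fixed stand. Over seat: stylus tip 24 mm above the anvil, an 8 mm stem, an arm from 50 mm up, above it an indicator up to 170 mm, 58 mm wide, reaching 15 mm in front of seat; column 92 mm behind. Base 45 mm high, from 90 mm in front of seat, 65 mm to either side. Origin on the bench below seat, axes as seat.
- ring_gauge: Bystander: loose steel ring, 60 mm across, 18 mm high, lying on the bench; origin mid-underside.
- long_block: Bystander: loose steel block 35 x 60 x 9 mm lying flat on the bench; origin mid-underside.
- oil_bottle: Bystander: small amber bottle, 38 mm across, 75 mm high, on the bench; origin mid-underside.
Things that resemble listed ones, but are neither listed nor needed, are in the scene too. What is shaped like the pusher but purple is not meant.

How it is judged (in metres and radians):
On the way, in this order (a step that is already met when the one before it is completed fails the run):
1. the pusher has been taken from the case and lies flat on the bench, released (height (world z) of handle_mid below 0.013 m and height (world z) of fork_mid below 0.01 m and angle between pusher's own z axis and vertical below 0.08 rad and contact force between the fingers and pusher below 0.05 N and linear speed of pusher below 0.02 m/s), for 0.2 s.
2. the block stands against the back stop, its middle under the stylus (x of block_mid in the frame of seat between -0.003 and 0.003 m and y of block_mid in the frame of seat between -0.005 and 0.005 m and angle between the x axis of block and the x axis of seat, either way round below 0.1 rad and angle between block's own z axis and vertical below 0.05 rad), for 0.2 s.
At the end, for the whole second after the job is handed in: The gauge block stands on the anvil against the back stop (within 3 mm), its middle within 5 mm of the stylus sideways, square to the stop within 0.1 rad; the pusher lies flat on the bench, at rest and released (all of step 1 and all of step 2 and z of block_mid in the frame of seat between 0.007 and 0.013 m and linear speed of block below 0.01 m/s); the robot touches nothing.
It fails at once if fingers or arm touch the gauge block (contact force between any of the fingers, the arm and block above 0.3 N).
It fails at once if the pusher's handle or stem touches the gauge block (contact force between pusher_handle and block above 0.3 N).
It fails at once if the gauge block is tipped over (angle between block's own z axis and vertical above 0.6 rad).
It fails at once if a bystander is moved by more than 30 mm (distance of any of ring_gauge, long_block, oil_bottle from where it was at the start of the episode above 0.03 m).
It also fails if it takes over 67 s, if anything falls off the work surface, if the arm or the gripper's body presses on something with over 40 N, if the wrist force passes 120 N, or if a joint passes its speed limit or range.

## Working session

There is one attempt and no reset: what is moved stays moved. The work goes in short steps, Python scripts to look and compute and a tool call to move; the robot and the scene stay as the last step left them, time stands still between calls to the robot, and variables do not carry over. Pictures are saved under pics/ and viewed, at most 10 in all, crops included, and the job is handed in when it is done.

Besides the shell and the picture viewer there is one more tool, called after "Request:" as name(argument=value, ...) on one line, values as JSON. drive_tool: Moves the arm, as the interface text tells. Its arguments: {"type":"object","properties":{"motion":{"type":"array","items":{"type":"array"}},"gripper":{"type":"number"}},"required":["motion"]}

```bash
mkdir -p pics; ls
cat > h.py <<'E'
import numpy as np, cv2
from rig import read_state, capture, camera_info, hand_in
def cam(name, st=None):
    c=camera_info(name); f=192/np.tan(np.radians(c['fovy'])/2)
    if name=='wrist':
        st=st or read_state(); T=np.eye(4); T[:3,:3]=st['tcp_rot']; T[:3,3]=st['position']
        M=T@np.array(c['T_tool_cam'])
        R,p=M[:3,:3],M[:3,3]
    else: R,p=np.array(c['orientation']),np.array(c['xyz'])
    K=np.array([[f,0,c['cx']],[0,f,c['cy']],[0,0,1]]); D=np.array([c['k1'],0,0,0],float)
    return K,D,R,p
def plane(C,uv,z):
    K,D,R,p=C; uv=np.array(uv,float).reshape(-1,1,2)
    n=cv2.undistortPoints(uv,K,D).reshape(-1,2); d=np.c_[n,np.ones(len(n))]@R.T
    return p+d*((z-p[2])/d[:,2])[:,None]
def proj(C,P):
    K,D,R,p=C; q=(np.array(P,float).reshape(-1,3)-p)@R; s=q[:,:2]/q[:,2:]
    s=s*(1+D[0]*(s**2).sum(1))[:,None]; return s*K[0,0]+K[:2,2]
E
python3 - <<'E'
from h import *
for n in('scene','top'):
    cv2.imwrite(f'pics/{n}0.png',capture(n)[:,:,::-1]); print(n,camera_info(n))
print(camera_info('wrist')); print(read_state())
a=cv2.imread('pics/scene0.png');b=cv2.imread('pics/top0.png')
E
```

```text
pics
scene {'fovy': 45.76208876912721, 'cx': 258.67965612335126, 'cy': 189.774654700768, 'k1': -0.12441866815631962, 'xyz': array([0.86617942, 0.5877709 , 1.14965237]), 'orientation': array([[-0.85019481,  0.42398609, -0.31209707],
       [ 0.52633729,  0.69774622, -0.48592106],
       [ 0.01174078, -0.57739589, -0.8163799 ]])}
top {'fovy': 55.685201943303404, 'cx': 255.66009575527863, 'cy': 191.43836359113212, 'k1': 0.018905064716473765, 'xyz': array([ 0.32988084, -0.02942866,  1.06715939]), 'orientation': array([[-0.02125665, -0.98780973,  0.15420792],
       [-0.99967856,  0.01886846, -0.01693405],
       [ 0.01381795, -0.15451831, -0.98789329]])}
{'fovy': 66.9317296776613, 'cx': 258.01837509840425, 'cy': 190.48670212093552, 'k1': -0.07132272890182054, 'T_tool_cam': array([[ 6.68737885e-05, -9.64613662e-01, -2.63667364e-01,
         7.32894241e-02],
       [ 9.99999993e-01,  8.93163882e-05, -7.31300982e-05,
        -7.92665483e-06],
       [ 9.40921084e-05, -2.63667357e-01,  9.64613661e-01,
        -1.62414056e-01],
       [ 0.00000000e+00,  0.00000000e+00,  0.00000000e+00,
         1.00000000e+00]])}
{'time_s': 0.1, 'joint_positions': array([-8.23646733e+01,  3.02749010e+01,  8.21474483e+01, -2.01592560e-03,
        6.76878078e+01, -1.02275152e+01]), 'qvel': array([ 0.02474824, -0.01828827, -0.25655449, -0.17617567,  0.11544113,
       -0.05371618]), 'tau': array([-3.94259541e-04, -4.40986025e+01, -1.77149731e+01,  6.34996709e-02,
        5.33883681e-02, -4.27212092e-05]), 'position': array([ 0.19164215, -0.59422318,  0.22166481]), 'tcp_rot': array([[ 9.51789472e-01,  3.06751885e-01, -2.87712975e-04],
       [ 3.06751864e-01, -9.51787623e-01,  1.90123086e-03],
       [ 3.09364501e-04, -1.89782801e-03, -9.99998151e-01]]), 'force': array([-0.36738393,  0.55077999,  0.69529123]), 'moment': array([ 0.00108024, -0.07237934, -0.04905037]), 'grasp_force': 0.0, 'opening': 1.0003509274445066}
```

View pics/top0.png

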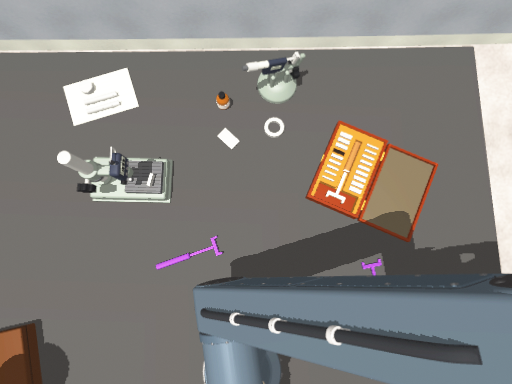

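View pics/scene0.png

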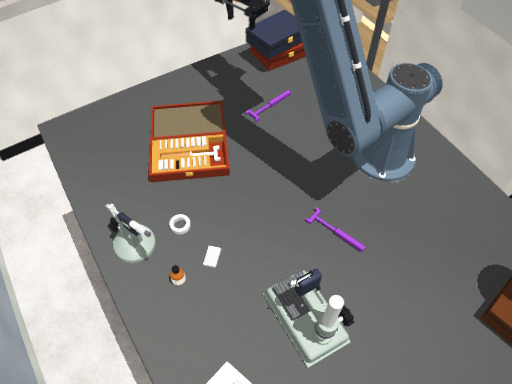

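Top view: the off-white pusher is in the orange case, fork at (337,197) and handle towards (355,150). The two purple look-alikes at (190,255) and (372,266) are not meant. The comparator's anvil is at (145,176) with a bright block near (152,180). The bystanders are the ring at (274,127), long block at (228,138) and bottle at (223,100). The other stand at (277,80) is a microscope-like decoy.

Run:
```python
from h import *
a=cv2.imread('pics/top0.png')
c1=cv2.resize(a[115:235,290:445],None,fx=2.55,fy=2.55*1,interpolation=cv2.INTER_CUBIC)
c2=cv2.resize(a[140:210,70:185],None,fx=3.4,fy=3.4,interpolation=cv2.INTER_CUBIC)
H=max(c1.shape[0],c2.shape[0]); f=lambda c:cv2.copyMakeBorder(c,0,H-c.shape[0],0,0,cv2.BORDER_CONSTANT)
cv2.imwrite('pics/crop1.png',np.hstack([f(c1),f(c2)]));print(c1.shape,c2.shape)
C=cam('top')
for uv,z in [((337,197),.03),((355,150),.03),((342,122),.036),((388,137),.036),((356,217),.036),((307,198),.036),((172,158),.045),((170,202),.045),((94,202),.045),((152,180),.085),((274,127),.01),((228,138),.009),((223,100),.07),((216,245),.01),((372,266),.01)]:
    print(uv,plane(C,uv,z)[0].round(3))
```

```text
(306, 395, 3) (238, 391, 3)
(337, 197) [ 0.471 -0.282  0.03 ]
(355, 150) [ 0.61  -0.343  0.03 ]
(342, 122) [ 0.694 -0.307  0.036]
(388, 137) [ 0.646 -0.441  0.036]
(356, 217) [ 0.412 -0.331  0.036]
(307, 198) [ 0.469 -0.194  0.036]
(172, 158) [0.591 0.192 0.045]
(170, 202) [0.464 0.195 0.045]
(94, 202) [0.468 0.407 0.045]
(152, 180) [0.52  0.236 0.085]
(274, 127) [ 0.691 -0.107  0.01 ]
(228, 138) [0.659 0.032 0.009]
(223, 100) [0.754 0.042 0.07 ]
(216, 245) [0.341 0.07  0.01 ]
(372, 266) [ 0.273 -0.375  0.01 ]
```

View pics/crop1.png

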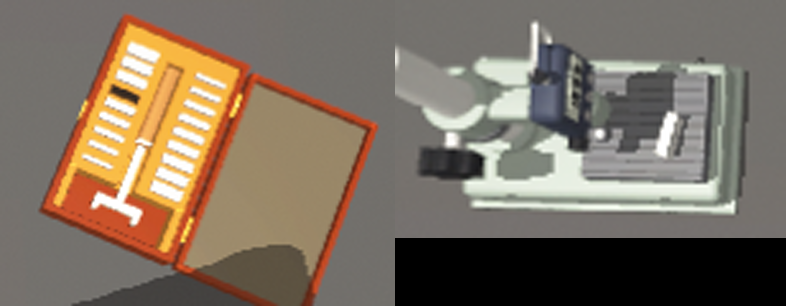

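The crop confirms the choice: the off-white pusher lies in the orange case, its fork over the red well at crop (118,206), i.e. full image (336,196), and its handle up-right. The block is a bright bar at crop (668,135), i.e. (150,180), on the grey anvil, with the stop and indicator to its left. Next I plan the approach.

```bash
cat >> h.py <<'E'
from scipy.spatial.transform import Rotation as Rt
def down(yaw):
    c,s=np.cos(np.radians(yaw)),np.sin(np.radians(yaw)); return np.array([[c,s,0],[s,-c,0],[0,0,-1]])
def plan(pos,yaw,N=None):
    """N equal rows (shift mm, turn rad) to reach TCP pos with tool x at yaw, pointing down"""
    st=read_state(); R0,p0=np.array(st['tcp_rot']),np.array(st['position']); R1=down(yaw)
    w=Rt.from_matrix(R0.T@R1).as_rotvec(); d=R0.T@(np.array(pos)-p0)
    if N is None: N=int(np.ceil(max(np.abs(w).max()/.147,np.linalg.norm(d)/.047,1)))
    S=sum(Rt.from_rotvec(w/N*k).as_matrix() for k in range(N)); s=np.linalg.solve(S,d)
    print(N,'rows of',(s*1000).round(1).tolist(),(w/N).round(4).tolist(),'t',round(st['time_s'],2),'force',np.round(st['force'],1))
E
python3 - <<'E'
from h import *
plan([.475,-.28,.15],153.3)
plan([.475,-.28,.15],153.3,16)
E
```

```text
17 rows of [26.4, 17.6, 4.2] [-0.0, -0.0001, -0.139] t 0.1 force [-0.4  0.6  0.7]
16 rows of [28.2, 18.6, 4.5] [-0.0, -0.0001, -0.1477] t 0.1 force [-0.4  0.6  0.7]
```

Request:
drive_tool(motion=[[[26,18,4],[0,0,-0.139]],[[26,18,4],[0,0,-0.139]],[[26,18,4],[0,0,-0.139]],[[26,18,4],[0,0,-0.139]],[[26,18,4],[0,0,-0.139]]], gripper=0.8)

```text
time_s: 0.6
position: [0.3478, -0.5973, 0.2016]
tcp_rot: [[0.53, 0.848, -0.0], [0.848, -0.53, 0.001], [0.0, -0.001, -1.0]]
force: [0.4, 0.5, -0.1]
opening: 0.807
grasp_force: 0.0
```

Request:
drive_tool(motion=[[[26,18,4],[0,0,-0.139]],[[26,18,4],[0,0,-0.139]],[[26,18,4],[0,0,-0.139]],[[26,18,4],[0,0,-0.139]],[[26,18,4],[0,0,-0.139]]])

```text
time_s: 1.1
position: [0.4685, -0.4989, 0.1816]
tcp_rot: [[-0.136, 0.991, -0.0], [0.991, 0.136, 0.001], [0.001, -0.0, -1.0]]
force: [0.5, 0.6, -0.1]
opening: 0.801
grasp_force: 0.0
```

Request:
drive_tool(motion=[[[26,18,4],[0,0,-0.139]],[[26,18,4],[0,0,-0.139]],[[26,18,4],[0,0,-0.139]],[[26,18,4],[0,0,-0.139]],[[26,18,4],[0,0,-0.139]]])

```text
time_s: 1.6
position: [0.498, -0.3462, 0.1619]
tcp_rot: [[-0.739, 0.673, -0.0], [0.673, 0.739, 0.0], [0.0, 0.0, -1.0]]
force: [-1.2, -0.3, -0.8]
opening: 0.798
grasp_force: 0.0
```

Request:
drive_tool(motion=[[[26,18,4],[0,0,-0.139]],[[26,18,4],[0,0,-0.139]],[[0,0,0],[0,0,0]],[[0,0,0],[0,0,0]]])

```text
time_s: 2.0
position: [0.4798, -0.2869, 0.1545]
tcp_rot: [[-0.893, 0.45, -0.0], [0.45, 0.893, -0.0], [0.0, -0.0, -1.0]]
force: [0.5, -1.2, 0.1]
opening: 0.796
grasp_force: 0.0
```

Run:
```python
from h import *
st=read_state(); im=capture('wrist'); cv2.imwrite('pics/w1.png',im[:,:,::-1]); np.save('w1.npy',dict(st),allow_pickle=True)
print(st['position'],st['opening'],st['time_s'],np.degrees(np.arctan2(st['tcp_rot'][1,0],st['tcp_rot'][0,0])))
```

```text
[ 0.47975079 -0.28687536  0.15446991] 0.7964982574217411 2.0 153.2529982369093
```

View pics/w1.png

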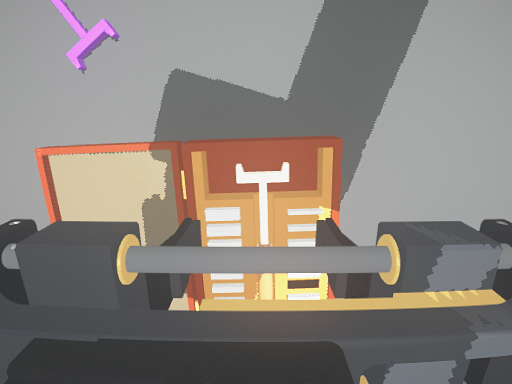

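The wrist view shows the white fork at about (236–289, 163–184) over the red well, with the stem going down at column 263. I measure the fork's top face on z = 26 mm.

Run:
```python
from h import *
st=np.load('w1.npy',allow_pickle=True).item(); im=cv2.imread('pics/w1.png')[:,:,::-1].astype(int); C=cam('wrist',st)
m=(im.min(2)>150); m[:155]=0; m[240:]=0; m[:,:225]=0; m[:,300:]=0
n,l,s,c=cv2.connectedComponentsWithStats(m.astype(np.uint8)); 
i=[k for k in range(1,n) if s[k][4]>200]; print(s[i])
for r in range(160,240,3):
    x=np.where(l[r]==i[0])[0] if r<240 else []
    if len(x): 
        P=plane(C,[[x.min(),r],[x.max()+1,r]],.026); T=(P-st['position'])@st['tcp_rot']*1000
        print(r,x.min(),x.max(),T[:,:2].round(1).tolist())
```

```text
[[ 236  162   53   78 1192]
 [ 225  207   16   14  215]
 [ 225  223   17   13  209]]
163 283 288 [[20.5, 26.2], [20.5, 32.3]]
166 236 288 [[17.4, -21.4], [17.4, 32.4]]
169 236 288 [[14.3, -21.5], [14.3, 32.5]]
172 236 288 [[11.2, -21.6], [11.2, 32.6]]
175 236 288 [[8.1, -21.6], [8.1, 32.7]]
178 236 288 [[4.9, -21.7], [4.9, 32.7]]
181 236 288 [[1.7, -21.7], [1.8, 32.8]]
184 259 266 [[-1.4, 1.9], [-1.4, 10.2]]
187 259 266 [[-4.6, 1.9], [-4.6, 10.2]]
190 259 266 [[-7.9, 1.9], [-7.9, 10.2]]
193 259 266 [[-11.1, 1.9], [-11.1, 10.3]]
196 259 266 [[-14.3, 2.0], [-14.3, 10.3]]
199 259 266 [[-17.6, 2.0], [-17.6, 10.3]]
202 259 267 [[-20.9, 2.0], [-20.9, 11.4]]
205 259 267 [[-24.2, 2.0], [-24.2, 11.4]]
208 259 267 [[-27.5, 2.0], [-27.5, 11.5]]
211 260 267 [[-30.9, 3.0], [-30.9, 11.5]]
214 260 267 [[-34.3, 3.0], [-34.3, 11.5]]
217 260 267 [[-37.7, 3.0], [-37.7, 11.6]]
220 260 267 [[-41.1, 3.0], [-41.1, 11.6]]
223 260 267 [[-44.5, 3.1], [-44.5, 11.6]]
226 260 267 [[-48.0, 3.1], [-48.0, 11.7]]
229 260 267 [[-51.4, 3.1], [-51.4, 11.7]]
232 260 267 [[-54.9, 3.1], [-54.9, 11.7]]
235 260 267 [[-58.5, 3.1], [-58.5, 11.8]]
238 260 267 [[-62.0, 3.1], [-62.0, 11.8]]
```

Run:
```python
from h import *
st=read_state(); p=st['position']+st['tcp_rot']@np.array([.0105,.0054,0]); p[2]=.016; print(p.round(4))
plan(p,153.9,5)
```

```text
[ 0.4734 -0.2785  0.016 ]
5 rows of [2.1, 1.1, 27.7] [-0.0001, 0.0003, -0.0024] t 2.05 force [ 0.4 -1.1  0.2]
```

Request:
drive_tool(motion=[[[10.5,5.4,20],[0,0,-0.011]],[[0,0,40],[0,0,0]],[[0,0,40],[0,0,0]],[[0,0,25],[0,0,0]],[[0,0,13.5],[0,0,0]]])

```text
time_s: 2.55
position: [0.4725, -0.2787, 0.0137]
tcp_rot: [[-0.897, 0.442, -0.001], [0.442, 0.897, 0.001], [0.002, 0.0, -1.0]]
force: [0.7, 0.5, -0.3]
opening: 0.801
grasp_force: 0.0
```

Request:
drive_tool(motion=[[[0,0,0],[0,0,0]],[[0,0,0],[0,0,0]]])

```text
time_s: 2.75
position: [0.4736, -0.2789, 0.0166]
tcp_rot: [[-0.898, 0.441, 0.001], [0.441, 0.898, -0.001], [-0.002, -0.001, -1.0]]
force: [1.2, -0.8, 0.5]
opening: 0.799
grasp_force: 0.0
```

Request:
drive_tool(motion=[[[0,0,0],[0,0,0]],[[0,0,0],[0,0,0]],[[0,0,0],[0,0,0]],[[0,0,0],[0,0,0]],[[0,0,0],[0,0,0]]], gripper=0.45)

```text
time_s: 3.25
position: [0.4733, -0.2782, 0.0166]
tcp_rot: [[-0.898, 0.44, 0.001], [0.44, 0.898, -0.001], [-0.002, -0.0, -1.0]]
force: [0.9, -0.4, 0.3]
opening: 0.614
grasp_force: 30.0
```

Request:
drive_tool(motion=[[[0,0,-12],[0,0,0]],[[0,0,-25],[0,0,0]],[[0,0,-30],[0,0,0]],[[0,0,-20],[0,0,0]],[[0,0,0],[0,0,0]]])

```text
time_s: 3.75
position: [0.4742, -0.2789, 0.1063]
tcp_rot: [[-0.898, 0.44, 0.004], [0.44, 0.898, -0.004], [-0.006, -0.002, -1.0]]
force: [-0.0, -0.3, -0.9]
opening: 0.617
grasp_force: 30.0
```

Run:
```python
from h import *
plan([.50,.06,.11],90)
im=capture('scene'); a=capture('top')
z=lambda c:cv2.resize(c,None,fx=2.6,fy=2.6,interpolation=cv2.INTER_CUBIC)
cv2.imwrite('pics/lift.png',np.hstack([z(im[90:240,120:270]),z(a[100:250,270:420])])[:,:,::-1])
```

```text
8 rows of [34.1, 28.9, -0.6] [0.0002, 0.0008, 0.1394] t 3.75 force [-0.  -0.3 -0.9]
```

View pics/lift.png

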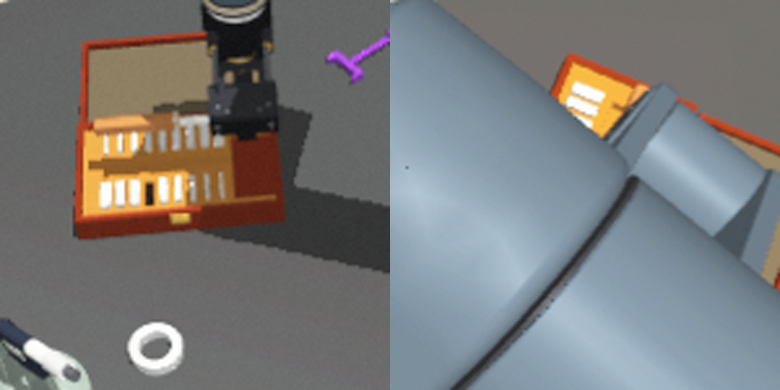

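The left crop shows the pusher out of its groove: handle at (95–150,120), stem leading to the gripped fork at (240,120), roughly level. Now I carry it to the clear bench.

Request:
drive_tool(motion=[[[34,29,0],[0,0,0.14]],[[34,29,0],[0,0,0.14]],[[34,29,0],[0,0,0.14]],[[34,29,0],[0,0,0.14]],[[34,29,0],[0,0,0.14]]])

```text
time_s: 4.35
position: [0.4414, -0.0631, 0.1018]
tcp_rot: [[-0.411, 0.911, -0.005], [0.911, 0.412, 0.002], [0.004, -0.004, -1.0]]
force: [1.2, -0.5, -0.5]
opening: 0.612
grasp_force: 30.0
```

Request:
drive_tool(motion=[[[34,29,0],[0,0,0.14]],[[34,29,0],[0,0,0.14]],[[34,29,0],[0,0,0.14]],[[0,0,0],[0,0,0]],[[0,0,0],[0,0,0]]])

```text
time_s: 4.85
position: [0.4926, 0.0495, 0.1019]
tcp_rot: [[-0.043, 0.999, -0.003], [0.999, 0.043, 0.0], [0.0, -0.003, -1.0]]
force: [0.1, -0.6, 0.1]
opening: 0.617
grasp_force: 30.0
```

Run:
```python
from h import *
plan([.50,.06,.03],90)
im=capture('scene')
cv2.imwrite('pics/lift2.png',cv2.resize(im[130:290,180:400],None,fx=3,fy=3,interpolation=cv2.INTER_CUBIC)[:,:,::-1])
```

```text
2 rows of [5.1, 3.9, 35.9] [-0.0014, -0.0001, 0.0215] t 4.85 force [ 0.1 -0.6  0.1]
```

View pics/lift2.png

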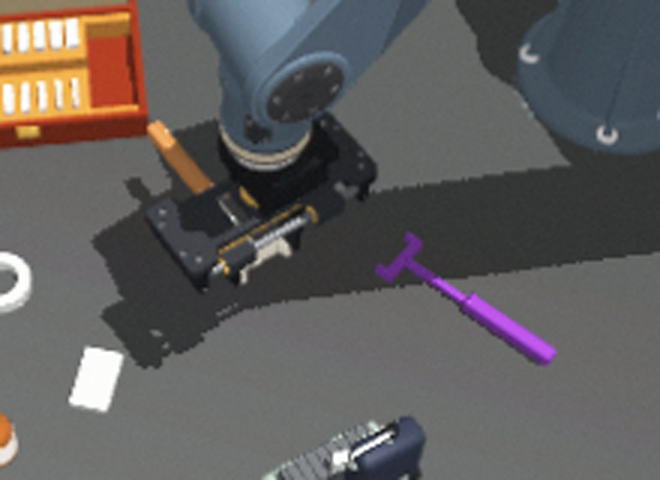

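The pusher hangs under the gripper with its handle pointing back towards the case and the area below is clear. Now I lower it.

Request:
drive_tool(motion=[[[5,4,36],[0,0,0.021]],[[5,4,36],[0,0,0.021]],[[0,0,10],[0,0,0]],[[0,0,8],[0,0,0]],[[0,0,5],[0,0,0]]])

```text
time_s: 5.4
position: [0.501, 0.0578, 0.0079]
tcp_rot: [[0.004, 1.0, -0.001], [1.0, -0.004, -0.0], [-0.0, -0.001, -1.0]]
force: [-0.1, 0.6, -2.2]
opening: 0.611
grasp_force: 30.0
```

Request:
drive_tool(motion=[[[0,0,2],[0,0,0]],[[0,0,0],[0,0,0]],[[0,0,0],[0,0,0]]])

```text
time_s: 5.7
position: [0.5018, 0.0585, 0.0069]
tcp_rot: [[0.003, 1.0, 0.002], [1.0, -0.003, -0.0], [-0.0, 0.002, -1.0]]
force: [-0.3, 0.2, -0.9]
opening: 0.611
grasp_force: 30.0
```

Request:
drive_tool(motion=[[[0,0,1.5],[0,0,0]],[[0,0,1],[0,0,0]],[[0,0,0],[0,0,0]]])

```text
time_s: 6.0
position: [0.5016, 0.0587, 0.0037]
tcp_rot: [[0.002, 1.0, 0.001], [1.0, -0.002, -0.0], [-0.0, 0.001, -1.0]]
force: [0.0, 0.1, 0.2]
opening: 0.615
grasp_force: 30.0
```

Run:
```python
from h import *
for i in range(4):
    s=read_state(); print(s['position'].round(4),s['force'].round(2),s['moment'].round(3))
```

```text
[0.5016 0.0587 0.0037] [0.03 0.05 0.22] [-0.042 -0.124  0.067]
[0.5016 0.0587 0.0037] [0.03 0.05 0.22] [-0.042 -0.124  0.067]
[0.5016 0.0587 0.0037] [0.03 0.05 0.22] [-0.042 -0.124  0.067]
[0.5016 0.0587 0.0037] [0.03 0.05 0.22] [-0.042 -0.124  0.067]
```

Request:
drive_tool(motion=[[[0,0,0],[0,0,0]],[[0,0,0],[0,0,0]],[[0,0,0],[0,0,0]],[[0,0,0],[0,0,0]]], gripper=0.8)

```text
time_s: 6.4
position: [0.5012, 0.0587, 0.0035]
tcp_rot: [[0.003, 1.0, -0.0], [1.0, -0.003, 0.0], [0.0, -0.0, -1.0]]
force: [-0.6, 0.2, -0.4]
opening: 0.788
grasp_force: 0.0
```

Request:
drive_tool(motion=[[[0,0,-10],[0,0,0]],[[0,0,-25],[0,0,0]],[[0,-10,-45],[0,0,0]],[[-30,-10,-35],[0,0,0]],[[-35,-10,-35],[0,0,0]]])

```text
time_s: 6.9
position: [0.4705, -0.0056, 0.1552]
tcp_rot: [[-0.0, 1.0, 0.001], [1.0, 0.0, -0.0], [-0.0, 0.001, -1.0]]
force: [0.8, -0.5, 0.6]
opening: 0.8
grasp_force: 0.0
```

Request:
drive_tool(motion=[[[-35,0,-10],[0,0,0]],[[0,0,0],[0,0,0]],[[0,0,0],[0,0,0]],[[0,0,0],[0,0,0]]])

```text
time_s: 7.3
position: [0.4703, -0.04, 0.1629]
tcp_rot: [[0.003, 1.0, -0.002], [1.0, -0.003, 0.001], [0.001, -0.002, -1.0]]
force: [0.0, 0.1, -0.8]
opening: 0.801
grasp_force: 0.0
```

Run:
```python
from h import *
st=read_state(); im=capture('wrist'); cv2.imwrite('pics/w2.png',im[:,:,::-1]); np.save('w2.npy',dict(st),allow_pickle=True)
print(st['position'],st['opening'],st['time_s'])
cv2.imwrite('pics/top2.png',capture('top')[:,:,::-1])
```

```text
[ 0.47026685 -0.04003363  0.16289635] 0.8011357379855487 7.3
```

View pics/w2.png

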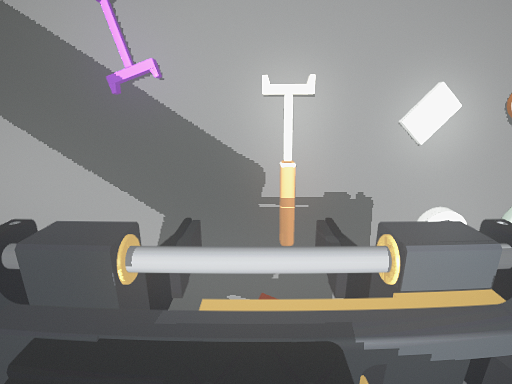

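The released pusher lies flat: fork at (262–315, 75–97), orange handle from (288,163) to (287,245), long block at (430,112). I measure its axis and fork.

Run:
```python
from h import *
st=np.load('w2.npy',allow_pickle=True).item(); im=cv2.imread('pics/w2.png'); C=cam('wrist',st)
h=cv2.cvtColor(im,cv2.COLOR_BGR2HSV); o=(h[...,1]>110)&(h[...,0]<25); o[:160]=0;o[243:]=0;o[:,:260]=0;o[:,310:]=0
w=(im.min(2)>140); w[110:]=0; w[:65]=0; w[:,:250]=0; w[:,330:]=0
T=lambda P:((P-st['position'])@st['tcp_rot']*1000)[:,:2].round(1).tolist()
for r in range(166,243,12):
    x=np.where(o[r])[0]; P=plane(C,[[x.min(),r],[x.max()+1,r]],.018); print(r,x.min(),x.max(),P[:,:2].round(4).tolist())
for r in range(72,112,4):
    x=np.where(w[r])[0]
    if len(x): P=plane(C,[[x.min(),r],[x.max()+1,r]],.012); print(r,x.min(),x.max(),P[:,:2].round(4).tolist())
ys=np.where(o.any(1))[0]; print(ys.min(),plane(C,[[288,ys.min()]],.018))
```

```text
Traceback (most recent call last):
ValueError: zero-size array to reduction operation minimum which has no identity
```

View pics/top2.png

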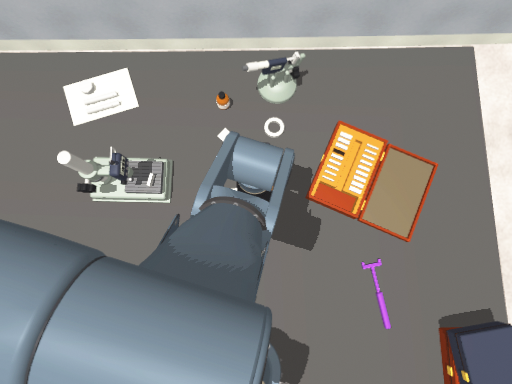

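The top view shows the empty case and the undisturbed comparator at (145,176); the arm hides the pusher. I loosen the mask.

Run:
```python
from h import *
st=np.load('w2.npy',allow_pickle=True).item(); im=cv2.imread('pics/w2.png'); C=cam('wrist',st)
h=cv2.cvtColor(im,cv2.COLOR_BGR2HSV); print(h[200,288],h[180,288])
o=(h[...,1]>80)&(h[...,0]<30); o[:160]=0;o[243:]=0;o[:,:260]=0;o[:,310:]=0
w=(im.min(2)>185); w[110:]=0; w[:65]=0; w[:,:250]=0; w[:,330:]=0
for r in range(168,243,12):
    x=np.where(o[r])[0]
    if len(x): P=plane(C,[[x.min(),r],[x.max()+1,r]],.018); print(r,x.min(),x.max(),P[:,:2].round(4).tolist())
for r in range(72,112,4):
    x=np.where(w[r])[0]
    if len(x): P=plane(C,[[x.min(),r],[x.max()+1,r]],.012); print(r,x.min(),x.max(),P[:,:2].round(4).tolist())
ys=np.where(o.any(1))[0]; print(ys.min(),plane(C,[[288,ys.min()]],.018))
```

```text
[ 14 116 217] [ 27  69 247]
168 280 294 [[0.4949, -0.0265], [0.5111, -0.0265]]
180 280 294 [[0.4951, -0.0397], [0.5115, -0.0397]]
192 280 294 [[0.4954, -0.0532], [0.5119, -0.0533]]
204 280 294 [[0.4956, -0.0671], [0.5123, -0.0671]]
216 280 294 [[0.4959, -0.0813], [0.5128, -0.0813]]
228 280 293 [[0.4961, -0.0958], [0.5121, -0.0958]]
240 280 293 [[0.4964, -0.1107], [0.5126, -0.1108]]
76 262 315 [[0.4756, 0.0679], [0.5308, 0.0681]]
80 262 315 [[0.4756, 0.064], [0.531, 0.0642]]
84 262 314 [[0.4756, 0.0601], [0.5301, 0.0603]]
88 262 314 [[0.4756, 0.0562], [0.5302, 0.0563]]
92 262 314 [[0.4756, 0.0522], [0.5304, 0.0523]]
96 284 292 [[0.4983, 0.0482], [0.5077, 0.0482]]
100 277 302 [[0.4911, 0.0442], [0.5182, 0.0442]]
104 279 306 [[0.4933, 0.0401], [0.5225, 0.0402]]
108 276 310 [[0.4902, 0.0361], [0.5268, 0.0362]]
160 [[ 0.5033129  -0.01779504  0.018     ]]
```

Request:
drive_tool(motion=[[[-20,33.5,30],[0,0,-0.004]],[[0,0,45],[0,0,0]],[[0,0,45],[0,0,0]],[[0,0,25],[0,0,0]],[[0,0,13],[0,0,0]]], gripper=0.6)

```text
time_s: 7.9
position: [0.5026, -0.0594, 0.0021]
tcp_rot: [[-0.003, 1.0, -0.006], [1.0, 0.003, 0.002], [0.002, -0.006, -1.0]]
force: [-1.0, 0.3, 0.1]
opening: 0.608
grasp_force: 0.0
```

Request:
drive_tool(motion=[[[0,0,0],[0,0,0]],[[0,0,0],[0,0,0]],[[0,0,0],[0,0,0]]])

```text
time_s: 8.2
position: [0.5056, -0.0611, 0.0065]
tcp_rot: [[-0.002, 1.0, 0.003], [1.0, 0.002, -0.001], [-0.001, 0.003, -1.0]]
force: [0.3, 0.6, 0.0]
opening: 0.605
grasp_force: 0.0
```

Request:
drive_tool(motion=[[[0,0,0],[0,0,0]],[[0,0,0],[0,0,0]],[[0,0,0],[0,0,0]],[[0,0,0],[0,0,0]],[[0,0,0],[0,0,0]]], gripper=0.05)

```text
time_s: 8.7
position: [0.5046, -0.061, 0.0053]
tcp_rot: [[-0.001, 1.0, 0.0], [1.0, 0.001, -0.0], [-0.0, 0.0, -1.0]]
force: [0.3, 0.4, -1.1]
opening: 0.231
grasp_force: 0.0
```

Request:
drive_tool(motion=[[[0,0,0],[0,0,0]],[[0,0,0],[0,0,0]],[[0,0,0],[0,0,0]]])

```text
time_s: 9.0
position: [0.5044, -0.061, 0.0053]
tcp_rot: [[-0.001, 1.0, -0.0], [1.0, 0.001, 0.0], [0.0, -0.0, -1.0]]
force: [-0.6, -0.2, 3.1]
opening: 0.178
grasp_force: 29.9
```

Request:
drive_tool(motion=[[[0,0,-10],[0,0,0]],[[0,0,-35],[0,0,0]],[[15,-10,-45],[0,0,0]],[[40,-15,-45],[0,0,0]],[[40,-15,-45],[0,0,0]]])

```text
time_s: 9.5
position: [0.4699, 0.0189, 0.1696]
tcp_rot: [[0.001, 1.0, 0.001], [1.0, -0.001, 0.0], [0.0, 0.001, -1.0]]
force: [1.0, 0.6, -0.6]
opening: 0.179
grasp_force: 29.9
```

Request:
drive_tool(motion=[[[40,-5,-45],[0,0,0]],[[26,0,-30],[0,0,0]],[[0,0,0],[0,0,0]],[[0,0,0],[0,0,0]],[[0,0,0],[0,0,0]]])

```text
time_s: 10.0
position: [0.465, 0.0769, 0.2338]
tcp_rot: [[-0.001, 1.0, -0.003], [1.0, 0.001, -0.0], [-0.0, -0.003, -1.0]]
force: [-0.0, -0.7, -0.9]
opening: 0.182
grasp_force: 29.9
```

Run:
```python
from h import *
st=read_state(); im=capture('wrist'); cv2.imwrite('pics/w3.png',im[:,:,::-1]); np.save('w3.npy',dict(st),allow_pickle=True)
print(st['position'],st['opening'],st['time_s'])
```

```text
[0.46503313 0.07692955 0.23384918] 0.18160724356719296 10.0
```

View pics/w3.png

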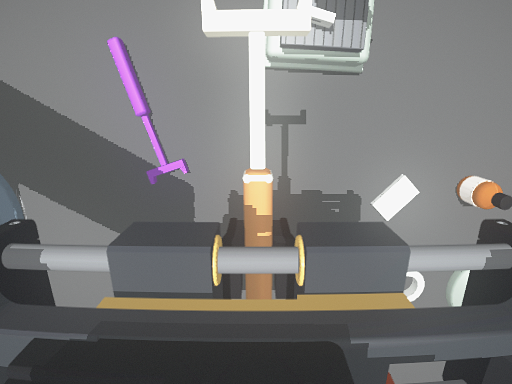

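The pusher is gripped well: handle at (258,230), stem straight up to the fork at (202–311, 10–35). The anvil and block at (320,15) are cut off at the top edge, so I move forward and aside for one look.

Request:
drive_tool(motion=[[[15,-10,-15],[0,0,0]],[[20,-10,-20],[0,0,0]],[[5,0,0],[0,0,0]],[[0,0,0],[0,0,0]],[[0,0,0],[0,0,0]]])

```text
time_s: 10.55
position: [0.4458, 0.1167, 0.2686]
tcp_rot: [[-0.001, 1.0, -0.003], [1.0, 0.001, -0.001], [-0.001, -0.003, -1.0]]
force: [0.4, -0.5, -1.2]
opening: 0.186
grasp_force: 29.9
```

Run:
```python
from h import *
st=read_state(); im=capture('wrist'); cv2.imwrite('pics/w4.png',im[:,:,::-1]); np.save('w4.npy',dict(st),allow_pickle=True)
print(st['position'],st['tcp_rot'].round(4).tolist(),st['opening'],st['time_s'])
cv2.imwrite('pics/w4c.png',cv2.resize(im[0:180,160:420],None,fx=3,fy=3,interpolation=cv2.INTER_CUBIC)[:,:,::-1])
```

```text
[0.44579393 0.116664   0.26857303] [[-0.0006, 1.0, -0.0025], [1.0, 0.0006, -0.0006], [-0.0006, -0.0025, -1.0]] 0.18561363012953921 10.55
```

View pics/w4c.png

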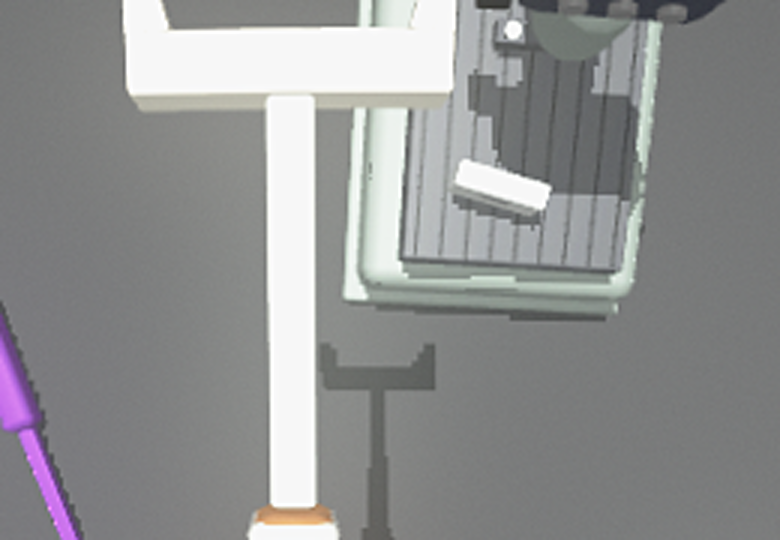

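The crop shows the block's top as a bright quad (corners about (463,160), (550,183), (543,210), (455,185)), the anvil front edge from (400,260) to (615,270), and the stylus tip dot at (513,30). Next I cast these onto their planes.

Run:
```python
from h import *
st=np.load('w4.npy',allow_pickle=True).item(); im=cv2.imread('pics/w4.png'); C=cam('wrist',st)
q=lambda c:np.array(c,float)/3+[160,0]-[1/3,1/3]
A=plane(C,q([[400,259],[615,270],[410,110]]),.065)
print('anvil FL FR L2',A.round(4).tolist(), np.linalg.norm(A[0]-A[1]), 'yaw front',np.degrees(np.arctan2(*(A[1]-A[0])[[1,0]])))
print('stylus',plane(C,q([[513,30]]),.089).round(4))
w=(im.min(2)>215); w[:45]=0;w[80:]=0;w[:,:308]=0;w[:,346:]=0
n,l,s,c=cv2.connectedComponentsWithStats(w.astype(np.uint8)); k=1+s[1:,4].argmax(); print(s[k],c[k])
b=np.argwhere(l==k)[:,::-1].astype(float); P=plane(C,b,.085)[:,:2]
r=cv2.minAreaRect((P*1000).astype(np.float32)); print(r); print(P.mean(0)); print(cv2.boxPoints(r).round(1).tolist())
# anvil front by left/right slat lines: line fits
g=cv2.cvtColor(im,cv2.COLOR_BGR2GRAY); E=cv2.Canny(g,40,120)
L=cv2.HoughLinesP(E[0:110,280:390],1,np.pi/360,18,minLineLength=20,maxLineGap=3)
for x in L[:,0]:
    a=plane(C,[[x[0]+280,x[1]],[x[2]+280,x[3]]],.065); d=a[1]-a[0]; print(x+[280,0,280,0],a[:,:2].round(4).tolist(),round(np.degrees(np.arctan2(d[1],d[0]))%180,1))
```

```text
anvil FL FR L2 [[0.4884, 0.219, 0.065], [0.5758, 0.2159, 0.065], [0.4909, 0.2748, 0.065]] 0.08741135915082753 yaw front -2.05688760364547
stylus [[0.5244 0.2969 0.089 ]]
[312  53  31  17 274] [326.96350365  60.98540146]
((523.798583984375, 244.75567626953125), (9.528031349182129, 34.971527099609375), 75.04998779296875)
[0.52361722 0.24473119]
[[505.70001220703125, 244.6999969482422], [539.5, 235.60000610351562], [541.9000244140625, 244.8000030517578], [508.1000061035156, 253.89999389648438]]
[364  78 372   1] [[0.5739, 0.2294], [0.5776, 0.3154]] 87.5
[350  70 355  20] [[0.5562, 0.2382], [0.5588, 0.294]] 87.3
[371  59 376   6] [[0.5808, 0.2513], [0.5827, 0.3101]] 88.2
[324  84 324 104] [[0.5257, 0.2217], [0.5268, 0.1983]] 92.8
[354  89 362  16] [[0.5626, 0.2164], [0.5668, 0.2986]] 87.1
[292  86 295  36] [[0.4872, 0.219], [0.4894, 0.2752]] 87.8
[295  92 331  92] [[0.491, 0.2121], [0.5347, 0.2125]] 0.6
[296  95 330  95] [[0.4923, 0.2086], [0.5336, 0.209]] 0.5
[290 103 300  72] [[0.4853, 0.1992], [0.4963, 0.2351]] 72.9
[281  95 282  61] [[0.4742, 0.2085], [0.4747, 0.2474]] 89.2
[362  38 
[... 849 characters left out ...]
 [[0.5774, 0.2155], [0.5805, 0.2387]] 82.4
[349  98 369  97] [[0.5572, 0.2058], [0.5818, 0.2074]] 3.7
[343  39 345  19] [[0.5458, 0.2728], [0.547, 0.2948]] 86.8
[322  85 324  65] [[0.5233, 0.2205], [0.5247, 0.2434]] 86.6
[280  67 281  36] [[0.4724, 0.2406], [0.4731, 0.2751]] 88.9
[283  38 283  60] [[0.4754, 0.2729], [0.4759, 0.2485]] 91.0
[347 100 350  71] [[0.5548, 0.2034], [0.5563, 0.2371]] 87.5
[299  85 301  50] [[0.4956, 0.2202], [0.4968, 0.2598]] 88.2
[298  72 300  37] [[0.494, 0.2351], [0.4952, 0.2742]] 88.1
[294  89 295  69] [[0.4897, 0.2156], [0.4903, 0.2385]] 88.5
[341  61 342  40] [[0.5448, 0.2482], [0.5447, 0.2717]] 90.2
[314  53 340  60] [[0.5122, 0.2567], [0.5435, 0.2493]] 166.8
```

Run:
```python
from h import *
T=cam('top'); st=np.load('w4.npy',allow_pickle=True).item(); W=cam('wrist',st)
q=lambda c:(np.array(c,float)-[395,0])/3.4+[70,140]-.35
print('top anvil front',plane(T,q([[713,76],[709,183]]),.065).round(4).tolist())
print('top base front foot',plane(T,q([[747,66],[738,213]]),.0).round(4).tolist())
# dot triangulate
def ray(C,uv):
    p=C[3]; a=plane(C,[uv],0)[0]; d=a-p; return p,d/np.linalg.norm(d)
p1,d1=ray(T,q([[598,133]])[0]); p2,d2=ray(W,(331-.3,9.7))
s=np.linalg.lstsq(np.c_[d1,-d2],p2-p1,rcond=None)[0]; print('dot',(p1+d1*s[0]).round(4),(p2+d2*s[1]).round(4))
# block in top picture
im=cv2.imread('pics/top0.png'); c=im[160:200,135:168]; w=(c.min(2)>190); n,l,s,ce=cv2.connectedComponentsWithStats(w.astype(np.uint8)); print(s,ce+[135,160])
for k in range(1,n):
    if s[k][4]>15: print(plane(T,[ce[k]+[135,160]],.085).round(4))
# predicted fork pose in wrist w4: use known fork flanks
im=cv2.imread('pics/w4.png'); 
for r in (15,20,25): 
    x=np.where(im[r,180:315].min(1)>190)[0]+180; print(r,x.min(),x.max())
for u in (.0,.005): print(proj(W,st['position']+np.array([[-.027,.110,u],[.027,.110,u]])))
```

```text
top anvil front [[0.5751, 0.2117, 0.065], [0.4856, 0.2134, 0.065]]
top base front foot [[0.5995, 0.1977, 0.0], [0.4689, 0.2037, 0.0]]
dot [0.5229 0.2947 0.0943] [0.5232 0.2952 0.0945]
[[   0    0   33   40 1132]
 [   0    0   12    1   12]
 [  21    0   10    2   13]
 [  11   13    7   13   44]
 [   0   33   29    5  119]] [[151.26060071 178.26766784]
 [140.5        160.        ]
 [161.30769231 160.23076923]
 [149.22727273 179.11363636]
 [149.1092437  195.43697479]]
[[0.5228 0.244  0.085 ]]
[[0.4777 0.2432 0.085 ]]
15 202 311
20 202 310
25 202 310
[[203.62715573  37.62333234]
 [308.06854594  37.56534297]]
[[201.8046784   35.21034271]
 [309.70015672  35.14415769]]
```

Run:
```python
from h import *
st=np.load('w4.npy',allow_pickle=True).item(); W=cam('wrist',st); T=cam('top')
s=np.array([.536,.291,0]); a=np.radians(87.4); X=np.array([np.cos(a),np.sin(a),0]); Y=np.array([-np.sin(a),np.cos(a),0]); Z=np.array([0,0,1])
f=lambda x,y,z:s+X*x/1e3+Y*y/1e3+Z*z/1e3
names=dict(stopL_b=(4.5,16,65),stopL_t=(4.5,16,73),stopR_t=(4.5,-16,73),stylus=(0,0,89),stem=(0,0,110),armtip=(0,0,115),aFL=(-75,45,65),aFR=(-75,-45,65),indL=(-15,29,170),indR=(-15,-29,170))
for k,v in names.items(): print(k,proj(W,f(*v)).round(1),((proj(W,f(*v))-[160,0])*3).round(0),'top',proj(T,f(*v)).round(1))
im=cv2.imread('pics/w4.png'); g=im.sum(2)//3
np.set_printoptions(linewidth=250)
print(np.arange(316,376,2)); print(g[0:24:2,316:376:2])
```

```text
stopL_b [[322.1  17.1]] [[486.  51.]] top [[132.3 181.7]]
stopL_t [[323.6  14.9]] [[491.  45.]] top [[131.3 181.2]]
stopR_t [[351.5  17. ]] [[575.  51.]] top [[132.2 169.9]]
stylus [[341.   15.8]] [[543.  47.]] top [[131.5 174.4]]
stem [[346.7   9.4]] [[560.  28.]] top [[129.  172.8]]
armtip [[348.1   7.7]] [[564.  23.]] top [[128.4 172.4]]
aFL [[292.3  86.8]] [[397. 260.]] top [[160.3 192.8]]
aFR [[366.   91.3]] [[618. 274.]] top [[162.4 161.2]]
indL [[331.2   2. ]] [[513.   6.]] top [[126.2 179.4]]
indR [[399.9   8.1]] [[720.  24.]] top [[128.  156.8]]
[316 318 320 322 324 326 328 330 332 334 336 338 340 342 344 346 348 350 352 354 356 358 360 362 364 366 368 370 372 374]
[[179 120  65  66  66  66  66 107 145  66  69  67  66  68  64 100 112 120 122 116  68  61  61  61  81  93 125 104  55  59]
 [180 140  61  60  56  56  56 143 173 132  73  66  66  65  67 108 108  99 100 109  69  62  61  75 110 112 123 114  87  58]
 [178 180 158 176 180 178 175 138 172 152 105 113 108 106  97 111 101 103 105  94  62  58  57  79 103  99  99 101  76  59]
 [179 179 148 177 178 160 161 168 141 150 105 11
[... 359 characters left out ...]
156 103 107 117 115 115 116 115 114 115 113 111 113 113 113 111 154 157 157 115 154]
 [181 181 145 181 118  91  97 101 115 127  97  96 114 116 116 117 114 115 114 114 115 113 112 112 151 156 157 155 123 150]
 [179 181 151 181 140 104  92  98  97  88  91  87  88 115 116 116 114 115 114 114 113 114 119 135 153 158 157 156 130 173]
 [180 181 142 180 181 123  87 107 106 109 107 104 108 105 110 116 115 114 115 115 114 105 165 134 156 158 155 159 143 152]
 [182 178 147 179 178 178 135 180 176 110 100 109 107 105 102  91 105 105 106  83  99  96 166 130 160 156 159 146 158 160]
 [182 181 154 179 176 178 142 177 174 115  97 109 106 104 100  96 103 103 104  80 100 166 161 125 161 158 158 117 156 150]]
```

```bash
cat >> h.py <<'E'
SEAT=np.array([.536,.291,0]); YAW=87.4
def fr():
    a=np.radians(YAW); return np.array([[np.cos(a),-np.sin(a),0],[np.sin(a),np.cos(a),0],[0,0,1]])
def s2w(x,y,z): return SEAT+fr()@np.array([x,y,z])/1e3
def w2s(P): return (np.atleast_2d(P)-SEAT)@fr()*1e3
E
python3 - <<'E'
from h import *
st=np.load('w4.npy',allow_pickle=True).item(); W=cam('wrist',st); im=cv2.imread('pics/w4.png')
g=im.min(2).astype(int); print('col 225',g[22:42,225],'col 290',g[22:42,290])
for r in (30,31,32,33):
    print(r,((plane(W,[[240,r],[285,r]],st['position'][2]+.007)-st['position'])@st['tcp_rot']*1000).round(1)[:, :2].tolist())
pre=s2w(-85-121,10.2-.4,73); print(pre.round(4))
plan([.446,.085,.25],90); plan(pre,YAW)
E
```

```text
col 225 [247 247 247 247 247 247 247 248 245 198 169 172 173 175 160 138 134 137
 136 136] col 290 [247 247 247 247 247 247 248 248 228 169 172 172 174 180 227 239 237 237
 237 237]
30 [[111.8, -7.7], [111.8, 14.5]]
31 [[111.3, -7.7], [111.3, 14.5]]
32 [[110.8, -7.7], [110.8, 14.5]]
33 [[110.4, -7.7], [110.4, 14.5]]
[0.5169 0.0857 0.073 ]
1 rows of [-31.6, 0.2, 18.7] [-0.0025, 0.0005, 0.0002] t 10.6 force [ 0.3  0.4 -0.7]
5 rows of [-5.9, 14.4, 39.1] [-0.0005, 0.0001, 0.0091] t 10.6 force [ 0.3  0.4 -0.7]
```

Request:
drive_tool(motion=[[[-31,0,10],[0,0,0]],[[0,20,30],[0,0,0.015]],[[0,20,35],[0,0,0.015]],[[0,20,35],[0,0,0.015]],[[0,10,30],[0,0,0]]])

```text
time_s: 11.1
position: [0.5177, 0.084, 0.1274]
tcp_rot: [[0.046, 0.999, -0.0], [0.999, -0.046, -0.0], [-0.0, -0.0, -1.0]]
force: [-0.1, 0.3, -0.2]
opening: 0.181
grasp_force: 29.9
```

Request:
drive_tool(motion=[[[0,0,25],[0,0,0]],[[0,0,15],[0,0,0]],[[0,0,0],[0,0,0]],[[0,0,0],[0,0,0]],[[0,0,0],[0,0,0]]])

```text
time_s: 11.6
position: [0.5168, 0.0849, 0.0906]
tcp_rot: [[0.044, 0.999, 0.002], [0.999, -0.044, -0.0], [-0.0, 0.002, -1.0]]
force: [-0.1, -0.0, -0.3]
opening: 0.183
grasp_force: 29.9
```

Run:
```python
from h import *
st=read_state(); print(w2s(st['position']).round(1), np.degrees(np.arctan2(st['tcp_rot'][1,0],st['tcp_rot'][0,0])))
plan(s2w(-85-121.5,9.8,73),YAW,1)
```

```text
[[-206.7    9.9   90.6]] 87.46808208552696
1 rows of [0.2, 0.0, 17.6] [0.0015, 0.0001, 0.0012] t 11.6 force [-0.1 -0.  -0.3]
```

Request:
drive_tool(motion=[[[0,0,10],[0,0,0]],[[0,0,7.5],[0,0,0]],[[0,0,0],[0,0,0]],[[0,0,0],[0,0,0]]])

```text
time_s: 12.0
position: [0.5158, 0.0853, 0.0722]
tcp_rot: [[0.044, 0.999, -0.001], [0.999, -0.044, 0.0], [0.0, -0.001, -1.0]]
force: [-0.3, 0.3, -1.1]
opening: 0.181
grasp_force: 29.9
```

Run:
```python
from h import *
st=read_state(); im=capture('wrist'); W=cam('wrist',st); g=im.min(2).astype(int)
print(w2s(st['position']).round(1), st['force'].round(1))
for r in (12,18,24):
    row=g[r]; x=np.arange(512); e=lambda a,b,th=200:[i+(th-row[i])/(row[i+1]-row[i]) for i in range(a,b) if (row[i]<th)!=(row[i+1]<th)]
    print(r,np.round(e(180,340),2))
print(g[26:42,225],g[26:42,290])
for u in (4,7,10):
    P=[st['position']+st['tcp_rot']@np.array([x,y,-u])/1e3 for x,y in ((111.5,-27),(111.5,27),(130,-27),(130,27))]; print(u,proj(W,P).round(1).tolist())
S=capture('scene'); cv2.imwrite('pics/s5.png',S[:,:,::-1])
h=S.min(2)>200; n,l,s,c=cv2.connectedComponentsWithStats(h.astype(np.uint8)); Sc=cam('scene')
print(proj(Sc,[s2w(-86,0+10,z) for z in (65,73,79)]).round(1).tolist(),[ (a.tolist(),b.round(1).tolist()) for a,b in zip(s,c) if 30<a[4]<2000 and 200<b[0]<360 and 150<b[1]<330])
```

```text
[[-206.4   10.9   72.2]] [-0.3  0.3 -1.1]
12 [180.64 311.42]
18 [182.06 310.64 312.67 324.5  327.27]
24 [201.12 310.98]
[247 247 247 248 250 205 201 202 203 204 186 155 149 174 178 178] [247 247 247 248 245 196 201 202 203 196 170 149 151 172 177 176]
4 [[202.0, 32.7], [309.3, 32.6], [200.8, -6.8], [310.4, -6.9]]
7 [[200.9, 31.1], [310.4, 31.0], [199.7, -9.2], [311.5, -9.3]]
10 [[199.7, 29.5], [311.5, 29.4], [198.5, -11.7], [312.6, -11.8]]
[[288.9, 271.9], [289.1, 270.6], [289.2, 269.6]] [([203, 246, 17, 21, 241], [211.3, 256.2]), ([273, 246, 27, 32, 183], [285.1, 263.2]), ([306, 291, 21, 21, 196], [315.8, 301.8]), ([329, 295, 15, 14, 166], [336.1, 301.5]), ([280, 307, 13, 19, 47], [286.7, 316.3])]
```

Request:
drive_tool(motion=[[[10,0,0],[0,0,0]],[[10,0,0],[0,0,0]],[[5,0,0],[0,0,0]],[[4,0,0],[0,0,0]],[[4,0,0],[0,0,0]]])

```text
time_s: 12.6
position: [0.5175, 0.1189, 0.0725]
tcp_rot: [[0.043, 0.999, 0.0], [0.999, -0.043, -0.0], [-0.0, 0.0, -1.0]]
force: [-0.7, 0.8, -0.6]
opening: 0.18
grasp_force: 29.9
```

Request:
drive_tool(motion=[[[4,0,0],[0,0,0]],[[4,0,0],[0,0,0]],[[3,0,0],[0,0,0]],[[0,0,0],[0,0,0]],[[0,0,0],[0,0,0]]])

```text
time_s: 13.1
position: [0.518, 0.1292, 0.0724]
tcp_rot: [[0.044, 0.999, -0.0], [0.999, -0.044, -0.0], [-0.0, -0.0, -1.0]]
force: [-0.2, -0.1, -0.7]
opening: 0.181
grasp_force: 29.9
```

Run:
```python
from h import *
st=read_state(); print(w2s(st['position']).round(1), st['force'].round(1),np.degrees(np.arctan2(st['tcp_rot'][1,0],st['tcp_rot'][0,0])))
T=cam('top'); im=capture('top'); cv2.imwrite('pics/t6.png',im[:,:,::-1]); S=capture('scene'); cv2.imwrite('pics/s6.png',S[:,:,::-1])
p=s2w(-40,10,85); print(proj(T,p),proj(cam('scene'),p)); 
np.set_printoptions(linewidth=250)
u,v=proj(T,p)[0].astype(int); print(im.min(2)[v-12:v+13,u-12:u+14])
u,v=proj(cam('scene'),p)[0].astype(int); print(S.min(2)[v-12:v+13,u-14:u+14])
```

```text
[[-162.4   10.7   72.4]] [-0.2 -0.1 -0.7] 87.49340159865797
[[146.4600902  178.67828828]] [[298.86045312 283.06361126]]
[[ 76  84  83  90  90  89  93  88  86  91  90  89  89  90  89  90  89  89  90  90  89  91  91  91  92  95]
 [115 114 110 106 106 105 104  96  87  84  83  79  77  77  78  77  78  78  80  83  84  88  94  97  99 101]
 [116 112 108  98  90  83  74  73  72  73  71  74  72  73  72  71  71  69  70  70  68  68  73  73  73  74]
 [113  93  74  74  74  75  74  74  75  77  86 103  83  79  77  77  72  73  72  70  70  69  69  67  69  66]
 [ 74  75  75  76  79  81  81  86  92 116 155 187 119  92  91  90  90  90  85  85  79  76  76  70  68  67]
 [ 76  81  82  90  90  90  90  90  94 146 117 125 138 102  91  90  89  89  90  90  90  90  90  86  86  73]
 [ 90  89  91  89  89  90  90  88  89 103  96  85  94  80  82  83  84  88  88  88  92  91  90  90  90  87]
 [ 91  90  91  88  83  86  79  77  78  77  78  78  78  77  75  76  76  77  76  76  73  78  76  85  89  89]
 [ 85  82  79  77  77  78  78  77  78  78  77  75  76  76  76  75  77  76  74  74  74  72  72  72  70  75]
 [ 77  76  78  76
[... 3871 characters left out ...]
  39  40]
 [134 114  90  60  65 101 168 179 185 145 144  60  32  31  34  33  37  38  41  39  41  37  42  39  39  39  55 113]
 [110  67  67  51  62  71 147 170 180 121 132  97  37  34  35  33  35  39  38  39  37  38  39  39  44  92 172 191]
 [ 60  66  68  60  56  68 100 196 146  75  94  90  41  30  32  36  36  39  41  39  39  38  43  89 170 189 217 202]
 [ 53  66  66  65  64  58  74 176  96  53  66  66  57  41  34  36  38  35  39  39  42  60 123 198 228 222 211 203]
 [ 61  62  65  66  67  53  67  67  69  58  61  65  66  55  37  32  35  39  37  41  84 158 179 213 223 217 211 211]
 [ 69  50  65  67  68  59  63  68  65  66  55  62  65  65  56  36  40  46  63  81 124 190 199 205 212 211 213 211]]
```

Request:
drive_tool(motion=[[[4,1.5,0],[0,0,0]],[[4,2,0],[0,0,0]],[[4,2,0],[0,0,0]],[[4,2,0],[0,0,0]],[[4,2,0],[0,0,0]]])

```text
time_s: 13.7
position: [0.5286, 0.1492, 0.0725]
tcp_rot: [[0.044, 0.999, 0.0], [0.999, -0.044, 0.0], [0.0, 0.0, -1.0]]
force: [-0.6, -0.0, -1.7]
opening: 0.178
grasp_force: 29.9
```

Request:
drive_tool(motion=[[[3,2,0],[0,0,0]],[[3,0,0],[0,0,0]],[[2,0,0],[0,0,0]],[[0,0,0],[0,0,0]],[[0,0,0],[0,0,0]]])

```text
time_s: 14.2
position: [0.5305, 0.1567, 0.0724]
tcp_rot: [[0.044, 0.999, -0.0], [0.999, -0.044, -0.0], [-0.0, -0.0, -1.0]]
force: [1.0, -0.0, -0.6]
opening: 0.18
grasp_force: 29.9
```

Run:
```python
from h import *
st=read_state(); print(w2s(st['position']).round(1), st['force'].round(1),np.degrees(np.arctan2(st['tcp_rot'][1,0],st['tcp_rot'][0,0])),st['tcp_rot'].round(3).tolist())
```

```text
[[-134.4   -0.6   72.4]] [ 1.  -0.  -0.6] 87.49622692575909 [[0.044, 0.999, -0.0], [0.999, -0.044, -0.0], [-0.0, -0.0, -1.0]]
```

Request:
drive_tool(motion=[[[2,0,0],[0,0,0]],[[1.5,0,0],[0,0,0]],[[1.5,0,0],[0,0,0]],[[0,0,0],[0,0,0]]])

```text
time_s: 14.6
position: [0.5309, 0.1619, 0.0725]
tcp_rot: [[0.044, 0.999, 0.0], [0.999, -0.044, 0.0], [0.0, 0.0, -1.0]]
force: [-0.1, -1.3, -0.1]
opening: 0.18
grasp_force: 29.9
```

Request:
drive_tool(motion=[[[1,0,0],[0,0,0]],[[0,0,0],[0,0,0]],[[0,0,0],[0,0,0]]])

```text
time_s: 14.9
position: [0.5309, 0.1627, 0.0725]
tcp_rot: [[0.044, 0.999, 0.0], [0.999, -0.044, 0.0], [0.0, 0.0, -1.0]]
force: [-0.3, -0.4, -0.1]
opening: 0.179
grasp_force: 29.9
```

Request:
drive_tool(motion=[[[1,0,0],[0,0,0]],[[0,0,0],[0,0,0]],[[0,0,0],[0,0,0]]])

```text
time_s: 15.2
position: [0.531, 0.1637, 0.0724]
tcp_rot: [[0.044, 0.999, -0.0], [0.999, -0.044, 0.0], [0.0, -0.0, -1.0]]
force: [-0.2, -1.1, -0.5]
opening: 0.178
grasp_force: 29.9
```

Request:
drive_tool(motion=[[[1,0,0],[0,0,0]],[[0,0,0],[0,0,0]],[[0,0,0],[0,0,0]]])

```text
time_s: 15.5
position: [0.531, 0.1647, 0.0725]
tcp_rot: [[0.044, 0.999, 0.0], [0.999, -0.044, 0.0], [0.0, 0.0, -1.0]]
force: [0.6, 1.1, 0.1]
opening: 0.178
grasp_force: 29.9
```

Request:
drive_tool(motion=[[[1,0,0],[0,0,0]],[[0,0,0],[0,0,0]],[[0,0,0],[0,0,0]]])

```text
time_s: 15.8
position: [0.5311, 0.1657, 0.0725]
tcp_rot: [[0.044, 0.999, 0.0], [0.999, -0.044, 0.0], [0.0, 0.0, -1.0]]
force: [-0.2, -0.1, -1.1]
opening: 0.18
grasp_force: 29.9
```

Request:
drive_tool(motion=[[[1,0,0],[0,0,0]],[[0,0,0],[0,0,0]],[[0,0,0],[0,0,0]]])

```text
time_s: 16.1
position: [0.531, 0.1663, 0.0724]
tcp_rot: [[0.044, 0.999, -0.0], [0.999, -0.044, -0.001], [-0.001, -0.0, -1.0]]
force: [-0.4, -2.6, -0.2]
opening: 0.181
grasp_force: 29.9
```

Request:
drive_tool(motion=[[[1,0,0],[0,0,0]],[[0,0,0],[0,0,0]],[[0,0,0],[0,0,0]]])

```text
time_s: 16.4
position: [0.531, 0.1664, 0.0724]
tcp_rot: [[0.043, 0.999, -0.001], [0.999, -0.043, -0.002], [-0.002, -0.001, -1.0]]
force: [-1.1, -7.1, -0.3]
opening: 0.18
grasp_force: 29.9
```

Request:
drive_tool(motion=[[[-3,0,0],[0,0,0]],[[-5,0,0],[0,0,0]],[[-15,0,0],[0,0,0]],[[-25,0,0],[0,0,0]],[[-25,0,0],[0,0,0]]])

```text
time_s: 16.9
position: [0.5278, 0.0937, 0.0725]
tcp_rot: [[0.043, 0.999, 0.0], [0.999, -0.043, 0.0], [0.0, 0.0, -1.0]]
force: [1.1, 0.5, 0.3]
opening: 0.179
grasp_force: 29.9
```

Request:
drive_tool(motion=[[[0,-20,-35],[0,0,0]],[[0,-20,-35],[0,0,0]],[[0,-20,-30],[0,0.147,0]],[[10,-20,-20],[0,0.147,0]],[[10,0,-10],[0,0.147,0]]])

```text
time_s: 17.4
position: [0.4466, 0.1127, 0.2087]
tcp_rot: [[0.037, 0.999, 0.021], [0.901, -0.042, 0.432], [0.432, 0.003, -0.902]]
force: [-0.4, -0.3, -2.0]
opening: 0.177
grasp_force: 29.9
```

Request:
drive_tool(motion=[[[0,0,0],[0,0,0]],[[0,0,0],[0,0,0]],[[0,0,0],[0,0,0]]])

```text
time_s: 17.7
position: [0.4485, 0.112, 0.2056]
tcp_rot: [[0.039, 0.999, 0.018], [0.904, -0.043, 0.425], [0.425, -0.001, -0.905]]
force: [0.0, 0.3, -1.0]
opening: 0.18
grasp_force: 29.9
```

```bash
cat > look.py <<'E'
from h import *
import sys
n=sys.argv[1]; st=read_state(); im=capture('wrist'); cv2.imwrite(f'pics/{n}.png',im[:,:,::-1]); np.save(n+'.npy',dict(st),allow_pickle=True); W=cam('wrist',st)
print(st['position'],st['time_s'])
q={k:proj(W,s2w(*v))[0].round(1).tolist() for k,v in dict(aFL=(-75,45,65),aFR=(-75,-45,65),bFLt=(-4.5,17.5,85),bFRt=(-4.5,-17.5,85),bBLt=(4.5,17.5,85),bBRt=(4.5,-17.5,85),bFLb=(-4.5,17.5,65),bFRb=(-4.5,-17.5,65)).items()}; print(q)
np.set_printoptions(linewidth=260)
u0=int(min(q['bFLt'][0],q['bFLb'][0]))-8; u1=int(q['bFRt'][0])+10; v0=int(q['bBLt'][1])-8; v1=int(q['bFLb'][1])+8
print(v0,np.arange(u0,u1,1)); print(im.min(2)[max(v0,0):v1,u0:u1])
E
python3 look.py w7
```

```text
[0.4484539  0.1119535  0.20562638] 17.7
{'aFL': [287.2, 142.7], 'aFR': [364.7, 143.3], 'bFLt': [312.0, 77.9], 'bFRt': [342.5, 78.4], 'bBLt': [311.7, 70.8], 'bBRt': [342.0, 71.3], 'bFLb': [309.0, 87.0], 'bFRb': [337.9, 87.4]}
62 [301 302 303 304 305 306 307 308 309 310 311 312 313 314 315 316 317 318 319 320 321 322 323 324 325 326 327 328 329 330 331 332 333 334 335 336 337 338 339 340 341 342 343 344 345 346 347 348 349 350 351]
[[178 176 176 ... 100  99  99]
 [180 178 178 ...  99  99 100]
 [183 183 182 ...  98  98  99]
 ...
 [124 124 125 ...  61  57  74]
 [122 125 125 ...  64  54  72]
 [124 124 123 ...  66  53  72]]
```

Run:
```python
import cv2,numpy as np
im=cv2.imread('pics/w7.png').min(2)
print('     '+' '.join(f'{c:3d}' for c in range(296,356)))
for r in range(60,98): print(r,' '.join(f'{v:3d}' for v in im[r,296:356]))
print('anvil row120 edges'); 
for r in (105,120,135): print(r,im[r,276:300],im[r,350:380])
```

```text
296 297 298 299 300 301 302 303 304 305 306 307 308 309 310 311 312 313 314 315 316 317 318 319 320 321 322 323 324 325 326 327 328 329 330 331 332 333 334 335 336 337 338 339 340 341 342 343 344 345 346 347 348 349 350 351 352 353 354 355
60 177 177 176 177 178 176 177 175 178 176 174 177 176 176 177 176 175 176 176 176 175 176 180 136  99 102 102 101  94  90  88  89  88  89  90  89  89  89  89  90  88  90  89  89  87  90  91  88  89  88  87  85  88  97  99  99 100  99  99  97
61 177 178 177 175 177 176 177 177 177 177 177 176 176 176 176 175 175 176 175 176 176 175 179 170 127 102 104 104 101  94  87  88  88  90  90  89  89  87  88  90  89  88  88  89  89  90  89  90  88  88  88  88  91  99  98 101 100  98 101  99
62 177 179 178 177 179 178 176 176 178 177 176 176 176 176 176 175 177 175 176 175 175 178 151 130 115 102 103 102 103  98  89  88  90  87  89  89  88  89  88  90  89  90  90  89  90  89  90  86  89  87  85  90  97 100  99  99  99  98  99  99
63 179 181 179 180 180 180 178 178 179 178 179 178 179 179 177 175 177 177 176 177 177 179 142  98 100 102 103 101 105 103  95  89 
[... 8370 characters left out ...]
 72
anvil row120 edges
105 [148 164 171 181 184 187 187 186 188 192 137  80 107 127 129 116  99 119
 127 129 126 127 126 129] [ 64  59  69  71  70  71  71  72  72  48  74  70  82 142 154 139 116  89
  90  89  90  92  92  90  92  91  91  91  90  91]
120 [137 164 169 179 186 187 189 187 188 190 157  97  95 125 132 130 103 119
 132 128 129 129 131 131] [121  99  95 113 116 115 113 115 113 116  60  69  69  68  89  98 100 138
  89  92  93  92  89  92  90  92  93  90  93  92]
135 [149 162 167 177 186 188 191 190 190 194 177 120  80 114 132 135 114 111
 130 131 130 130 131 132] [115 118 104  95 111 115 114 115 116 116 109  79 107 114 111 137 154 146
 141  86  92  90  91  91  94  91  91  92  91  92]
```

Measured in this view, the block's top spans cols 311–341.5 and rows 70–77, level with the stop. Against the anvil's centre groove (col 325) it sits about 2 mm to the left, and its angle is under 0.03 rad, so both are within tolerance. I lay the pusher back on the bench.

Run:
```python
from h import *
plan([.50,-.06,.09],88)
```

```text
5 rows of [-39.2, 11.7, 13.6] [0.0001, -0.0879, -0.0015] t 17.75 force [ 0.4  0.9 -1. ]
```

Request:
drive_tool(motion=[[[-39,11,14],[0,-0.088,-0.001]],[[-39,11,14],[0,-0.088,-0.001]],[[-39,11,14],[0,-0.088,-0.001]],[[-39,11,14],[0,-0.088,-0.001]],[[-39,11,14],[0,-0.088,-0.001]]])

```text
time_s: 18.25
position: [0.4971, -0.0586, 0.0871]
tcp_rot: [[0.036, 0.999, 0.0], [0.999, -0.036, -0.003], [-0.003, 0.0, -1.0]]
force: [-0.3, 0.6, -0.9]
opening: 0.178
grasp_force: 29.9
```

Request:
drive_tool(motion=[[[0,0,0],[0,0,0]],[[0,0,0],[0,0,0]],[[0,0,0],[0,0,0]],[[0,0,0],[0,0,0]]])

```text
time_s: 18.65
position: [0.4964, -0.0578, 0.089]
tcp_rot: [[0.038, 0.999, 0.001], [0.999, -0.038, 0.001], [0.001, 0.001, -1.0]]
force: [-0.1, -0.1, -1.7]
opening: 0.179
grasp_force: 29.9
```

Run:
```python
from h import *
plan([.50,-.06,.007],88,1)
```

```text
1 rows of [-2.1, 3.6, 82.0] [0.0013, -0.0013, -0.003] t 18.65 force [-0.1 -0.1 -1.7]
```

Request:
drive_tool(motion=[[[0,0,35],[0,0,0]],[[0,0,25],[0,0,0]],[[0,0,12],[0,0,0]],[[0,0,7],[0,0,0]],[[0,0,3],[0,0,0]]])

```text
time_s: 19.15
position: [0.4968, -0.0586, 0.0065]
tcp_rot: [[0.039, 0.999, 0.001], [0.999, -0.039, 0.001], [0.001, 0.001, -1.0]]
force: [-1.0, 0.1, -0.5]
opening: 0.181
grasp_force: 29.9
```

Request:
drive_tool(motion=[[[0,0,1],[0,0,0]],[[0,0,0],[0,0,0]],[[0,0,0],[0,0,0]]])

```text
time_s: 19.45
position: [0.4972, -0.0589, 0.0062]
tcp_rot: [[0.039, 0.999, 0.003], [0.999, -0.039, 0.0], [0.001, 0.003, -1.0]]
force: [-0.2, 0.2, -0.9]
opening: 0.18
grasp_force: 29.9
```

Request:
drive_tool(motion=[[[0,0,0],[0,0,0]],[[0,0,0],[0,0,0]],[[0,0,0],[0,0,0]],[[0,0,0],[0,0,0]],[[0,0,0],[0,0,0]]], gripper=0.6)

```text
time_s: 19.95
position: [0.4967, -0.0587, 0.0055]
tcp_rot: [[0.039, 0.999, 0.001], [0.999, -0.039, 0.001], [0.001, 0.001, -1.0]]
force: [0.3, -0.5, -0.6]
opening: 0.541
grasp_force: 0.0
```

Request:
drive_tool(motion=[[[0,0,-10],[0,0,0]],[[0,0,-25],[0,0,0]],[[0,0,-40],[0,0,0]],[[0,0,-40],[0,0,0]],[[0,0,-40],[0,0,0]]])

```text
time_s: 20.45
position: [0.496, -0.0587, 0.1625]
tcp_rot: [[0.039, 0.999, 0.001], [0.999, -0.039, 0.001], [0.001, 0.001, -1.0]]
force: [0.4, -0.5, -0.0]
opening: 0.603
grasp_force: 0.0
```

Request:
drive_tool(motion=[[[0,0,0],[0,0,0]],[[0,0,0],[0,0,0]],[[0,0,0],[0,0,0]],[[0,0,0],[0,0,0]],[[0,0,0],[0,0,0]]])

```text
time_s: 20.95
position: [0.4957, -0.0586, 0.1592]
tcp_rot: [[0.039, 0.999, -0.002], [0.999, -0.039, 0.002], [0.002, -0.002, -1.0]]
force: [-0.3, -0.4, -0.9]
opening: 0.6
grasp_force: 0.0
```

Run:
```python
from h import *
st=read_state(); im=capture('wrist'); W=cam('wrist',st); print(st['position'].round(4),st['time_s'])
g=im.min(2)
for r in range(40,130,6):
    x=np.where(g[r,200:320]>185)[0]+200
    if len(x): print(r,x.min(),x.max(),plane(W,[[x.min(),r],[x.max()+1,r]],.012)[:,:2].round(4).tolist())
# block/bystanders in top view vs start
a=capture('top').astype(int); b=cv2.imread('pics/top0.png')[:,:,::-1].astype(int)
for n,(u,v,h) in dict(ring=(274,127,14),bottle=(223,100,12),longb=(228,138,12)).items(): print(n,np.abs(a-b)[v-h:v+h,u-h:u+h].mean().round(1))
c=a[168:192,118:160].min(2)
print('\n'.join(' '.join(f'{x:3d}' for x in r) for r in c))
```

```text
[ 0.4957 -0.0586  0.1592] 20.95
52 233 285 [[0.4768, 0.0729], [0.5295, 0.0709]]
58 232 286 [[0.4755, 0.0673], [0.5303, 0.0652]]
64 232 286 [[0.4752, 0.0616], [0.5302, 0.0595]]
70 232 286 [[0.4749, 0.0559], [0.5301, 0.0537]]
76 255 263 [[0.4977, 0.0491], [0.5068, 0.0488]]
82 255 263 [[0.4975, 0.0433], [0.5066, 0.043]]
88 255 263 [[0.4973, 0.0375], [0.5064, 0.0371]]
94 255 263 [[0.497, 0.0316], [0.5062, 0.0313]]
100 255 263 [[0.4968, 0.0257], [0.506, 0.0253]]
106 255 263 [[0.4965, 0.0197], [0.5058, 0.0193]]
112 255 263 [[0.4963, 0.0137], [0.5056, 0.0133]]
118 255 263 [[0.496, 0.0076], [0.5054, 0.0072]]
124 255 263 [[0.4958, 0.0015], [0.5052, 0.0011]]
ring 22.2
bottle 1.0
longb 26.4
 67  57  94 150  46  42  63  56  95  99 110 112 101  96  85  84  83  83  83  83  83  84  85  84  83  83  84  83  84  84  84  84  84  86 155 154 155 155 155 156 156 155
 66  61 104 154  91  64  83  49  76  96 116 120 101 100  88  95  80  74  70  69  72  77  77  77  71  70  71  70  71  71  72  79  77  79 143 142 142 142 142 143 142 142
 66  60 104 150  60  76  64  42  46  66 113 121  99 101 111 164 135 113  87
[... 2920 characters left out ...]
 135 135 135 135 135 150 151
227 227 227 227 227 226 220 165 160 161 161 161 161 162 162 162 161 162 162 162 163 163 163 164 164 163 164 164 164 164 163 163 163 163 163 165 165 165 166 165 165 165
226 227 226 226 227 223 193 164 159 160 159 160 160 160 161 161 161 161 161 161 162 162 161 162 162 162 162 162 162 162 163 162 163 163 162 164 164 164 165 165 165 165
227 226 227 227 227 225 193 134 135 135 135 135 134 135 136 148 149 147 135 135 134 134 134 134 135 135 149 148 148 148 148 149 149 149 151 151 151 151 165 164 164 164
227 227 228 228 228 225 200 169 163 163 164 164 165 165 166 166 165 159 160 160 160 160 161 161 161 161 161 161 161 147 148 147 150 150 151 152 151 151 151 152 152 140
```

```bash
python3 -c "
from rig import hand_in; print(hand_in())"
```

```text
the job is handed in; nothing more can be done
None
```

I handed the job in at about 21 s, but no verdict came back. By two camera views the gauge block stands square against the back stop, about 2 mm left of centre. The pusher lies flat and released on the bench. I never worked near the ring gauge or long block, but the arm hid them in the last picture; the bottle is unchanged.

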